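Set the round plaque up on the carving easel

TASK

Draw the round pale clay plaque up out of the stack leaning against the low wall, leaving the rectangular tiles leaning there (they may settle back into its place), and set it on the ledge of the carving easel, its foot tight in the corner and its back flat against the board. The red sliding stop has been left too far in, so slide it out to make room; once the plaque stands on the ledge, slide the stop gently back in so that it nudges the plaque home against the fixed stop and holds it there, touching on both sides. Disturb nothing else on the bench, and let go.

Things in the scene. Friction and masses are not known exactly. Their poses are not given: they have to be found in the camera images.
- plaque_center (a point): Centre of the round plaque: plain buff (pale) clay disc, 160 mm diameter, 12 mm thick, 0.36 to 0.56 kg, both faces alike, friction like wood. Axes: x = disc's axis (towards the wall at the start), z up its face at the start. It starts in the leaning stack (see wall), first, second or third panel from the wall. It is taller than the tiles: its top 54 mm stands free, with room for a finger on both sides.
- tile_a_center (a point): Centre of a reddish rectangular clay tile, 170 mm wide, 106 mm high, 12 mm thick, 0.35 to 0.4 kg, leaning in the stack. Axes: x through its thickness (towards the wall), y along its width, z up its face.
- tile_b_center (a point): Centre of a brown rectangular clay tile, 150 mm wide, 104 mm high, 12 mm thick, 0.35 to 0.4 kg, leaning in the stack. Axes: x through its thickness (towards the wall), y along its width, z up its face.
- tile_c_center (a point): Centre of a blackish brown rectangular clay tile, 160 mm wide, 102 mm high, 12 mm thick, 0.35 to 0.4 kg, leaning in the stack. Axes: x through its thickness (towards the wall), y along its width, z up its face.
- wall: Low wall fixed at the robot's left, 360 mm long, 30 thick, 88 high. Origin at the centre of its underside; x away from the stack (face at x = -15 mm), y along it, z up. Against its top edge leans a stack of four panels (plaque and three tiles), flat on one another, standing on the bench on their lower edges, leaning back 14 degrees (0.25 rad); the dark tile_c is always in front.
- desk: Sloping board of the carving easel, fixed at the robot's right, leaning back 18 degrees (0.32 rad). Origin at mid-length in the corner of board and ledge, 45 mm above the bench. x into the board (backwards), y along the ledge, z up the slope. Board face: x = 0, 320 mm long, 85 high. Ledge: z = 0, reaching out to x = -40 mm. Plaque home: its centre at x -6, y -27, z 80 mm.
- fixed_stop (a point): Middle of the black rubber face of the fixed stop, a wooden block 100 mm high on the ledge; on the easel board at x -14, y -107, z 50 mm. The plaque's rim is to touch this face; the red sliding stop faces it from the board's +y side.
- stop (a joint): Red sliding stop's position along the ledge, m, growing as it opens (towards the board's +y). Gap between the two stops' rubber faces = 50 mm + this; starts at 0.015 to 0.075, ends at 0.17 (gap 220 mm); 0.110 with the plaque home and held. Stays where left, about 2 N friction; it is 100 mm high below its grip.
- stop_grip (a point): Where to pinch the sliding stop: in the red grip block at its top, 30 mm across (board's x), 18 mm along the ledge, from 91 to 133 mm above the ledge. This point: 117 mm above the ledge, 9 mm in front of the board's face, 15 mm outward (+y) of the stop's rubber face. It stands above the board's top edge, so a finger fits in front and behind. Moves with the stop.
- teapot_center (a point): Centre of a brown teapot, 90 mm high, 150 mm over spout and handle, standing on the turntable. Leave it alone.
- wheel: Turntable (banding wheel), fixed: dark head 220 mm in diameter, 90 mm high, origin under its centre.
- brush_pot: White pot 84 mm in diameter and 110 mm high with brushes up to 220 mm high; origin under its centre. Leave it alone.
- paddle_center (a point): Middle of a flat pale wooden clay paddle, 290 mm long, 75 mm wide, 12 mm thick, lying on the bench. Leave it alone.
- bowl: Blue bowl, 110 mm in diameter, 50 mm high, origin under its centre. Leave it alone.
Not all that is in view belongs to the job. What is shaped like the part that bears tile_a_center but turquoise is not meant.

How it is judged:
By the outcome, as a careful person would: the job done as asked, in the order asked, and still so for the second after the job is handed in, with the robot touching nothing.
It also fails if it takes over 64 s, if anything falls off the work surface, if the arm or the gripper's body presses on something with over 40 N, if the wrist force passes 120 N, or if a joint passes its speed limit or range.

ROBOT

A 7-joint arm with a two-finger parallel gripper is mounted at the origin on the work surface. World frame = base frame: x ahead of the robot, y to its left, z up, the work surface at z = 0. Lengths are in mm, angles in rad, forces in N, time in s.
With the tool pointing down it reaches from about 400 to 875 mm from the base axis. Payload 4.4 kg.
Tool frame: the origin (TCP) lies at the very end of the fingers, on their centre line; the grasp point (between the pads) lies 19 mm behind it; z points along the fingers, y is the line along which they close (so a half turn about z gives the same grasp; the last joint's range is limited). The gripper opens to 85 mm and grips with 20 to 120 N. Pads are 22 mm wide; open, the fingers measure 114 mm over their backs; the gripper's body (76 mm by 85 mm) begins 54 mm behind the grasp point. The pads swing forward as they close: fully open they stand 13 mm farther back than shut.
Start: joints at [1.202, 0.628, 0.038, 1.517, -0.027, 0.996, -0.02], TCP at [193.855, -620.434, 208.513] pointing down, gripper open.
Joint ranges: [-3.06, 3.06], [-0.37, 2.12], [-1.25, 1.32], [0.18, 2.47], [-1.1, 4.24], [0.23, 1.98], [-2.94, 2.94]. Speed limits (rad/s): [2.57, 2.57, 3.14, 3.14, 3.14, 3.14, 3.14].

INTERFACE

Orientations are given as [roll, pitch, yaw] about the fixed x, y, z axes, in that order (R = Rz(yaw) Ry(pitch) Rx(roll)).
In Python, from cell import monitor, viewer, workorder gives the robot as it stands.
- The arm moves only by the tool arm_command, never from a script. Its argument "series" is one flat list of numbers, 5 for each row, row after row: the opening in per cent of the stroke, from 0 (shut) to 100 (fully open), then the shift along the tool's x, y, z in cm, then the turn about the tool's z in degrees. In form: [claw, x, y, z, roll, claw, x, y, z, roll, ...]. A call has exactly 5 rows; each row is the pose to reach, as a shift and turn from the pose commanded when the call began, along the tool's axes at that moment; what a row does not reach only later rows make up. A row lasts 1/12 s, in which the tool goes at most 41.7 mm and 7.16 degrees, less where a joint would pass 70% of its speed; a pose out of reach is approached as far as the arm can. A call with a gripper value outside its range is refused whole. The fingers move at their own pace and stop on an object; the grip force is fixed at half the most. Time passes only in rows, so rows that repeat a pose let the fingers close, or fill a call up. It gives the time, the measured TCP pose, the force, the opening and the grip force at its end, in the units of the state.
- monitor.read_state(): the state, without advancing time (a new reading comes with each control period).
- viewer.get_image(name): name is "scene" or "side" or "wrist"; returns (picture, depth): 420x560x3 uint8, red, green, blue; 420x560 float32, mm along the optical axis (not along the pixel's ray), 0 where there is no reading.
- viewer.camera_model(name): a dict with "mtx" (3x3 intrinsics, pixels), "R" (3x3) and "t" (3): a world point X has camera coordinates R X + t. Camera axes: x right, y down, z forward; pixel columns grow to the right and rows downward; lengths in mm; the calibration is good to about 2 mm. The wrist camera is an equidistant fisheye: a pixel r from the principal point sees the ray r / f radians off the axis. A picture is of the moment at which its call begins: read the wrist's pose just before it. camera_model takes no time and is no camera call; for the wrist camera it gives the pose at the moment of the call.
- workorder.finish_job(): hands the job in; it is judged then, once.
The state is a dict: "clock": time; "qpos": joint angles; "qd": joint speeds; "tau": joint torques, N m; "eef_pos": TCP position; "tool_rot": TCP orientation; "force": force on the tool from outside, world axes, zero at the start; "torque": the same for the moment, N m; "width": finger opening in mm; "gripper_force": force on a finger pad.
Only numpy, scipy, OpenCV 4.12 (cv2) and the standard library are available. Lean on these libraries where they do the work, as an engineer would, in place of code of your own. Each camera call takes 0.05 s, during which the arm holds its last target. There are 200 camera calls.

## Working session

There is one attempt and no reset: what is moved stays moved. The work goes in short steps, Python scripts to look and compute and a tool call to move; the robot and the scene stay as the last step left them, time stands still between calls to the robot, and variables do not carry over. Pictures are saved under pics/ and viewed, at most 14 in all, crops included, and the job is handed in when it is done.

Besides the shell and the picture viewer there is one more tool, called after ">>>" as name(argument=value, ...) on one line, values as JSON. arm_command: Moves the arm, as the interface text tells. Its arguments: {"type":"object","properties":{"series":{"type":"array","items":{"type":"number"}}},"required":["series"]}

```bash
ls; mkdir -p pics; cat > h.py <<'E'
import numpy as np, cv2
from cell import monitor, viewer, workorder
def grab(n):
    m=viewer.camera_model(n); p,d=viewer.get_image(n); return p,d,m
def cloud(d,m):
    K=np.array(m["mtx"]);R=np.array(m["R"]);t=np.array(m["t"])
    v,u=np.mgrid[:d.shape[0],:d.shape[1]]
    P=np.stack([(u-K[0,2])/K[0,0]*d,(v-K[1,2])/K[1,1]*d,d],-1)
    return (P-t)@R
def save(n,p): cv2.imwrite("pics/"+n+".png",p[:,:,::-1])
E
python3 - <<'E'
from h import *
s=monitor.read_state()
for k in s: print(k,s[k])
for n in("scene","side"):
    p,d,m=grab(n); save(n+"0",p); np.savez(n+"0.npz",p=p,d=d,**m); print(n,m["mtx"],m["R"],m["t"],(d>0).mean())
E
```

```text
pics
clock 0.0
qpos [ 1.20216195  0.62933667  0.03841827  1.51838176 -0.02701212  0.99627803
 -0.02000314]
qd [-0.00019111  0.00020674 -0.00085232 -0.00109605  0.00037875 -0.0006483
 -0.0014703 ]
tau [-6.83889739e-04 -5.63396502e+01  1.22605160e+00 -1.93449014e+01
  1.10638101e-02  1.05546601e-02  3.29620747e-06]
eef_pos [ 193.69219032 -619.77005397  207.59041175]
tool_rot [-3.13970588e+00  5.36605836e-07  3.02843489e-01]
force [ 0.38734275 -0.15688115  0.47825121]
torque [ 0.05847581 -0.00293575  0.02463398]
gripper_force 0.0
width 85.69398371583198
scene [[438.51316905   0.         277.17788647]
 [  0.         438.51316905 201.28863463]
 [  0.           0.           1.        ]] [[ 0.89057274  0.45481228 -0.00509841]
 [ 0.35154549 -0.69539105 -0.62677512]
 [-0.28861041  0.55639651 -0.77918351]] [-472.91415271  -74.20495398 1284.26194899] 0.9959991496598639
side [[441.92522373   0.         278.21314684]
 [  0.         441.92522373 206.07711739]
 [  0.           0.           1.        ]] [[-0.71907377 -0.6948758   0.00897366]
 [-0.43576529  0.44080612 -0.78472835]
 [ 0.5413331  -0.56818798 -0.61977487]] [ 381.907596    273.42841091 1090.60638385] 0.9958545918367347
```

View pics/scene0.png

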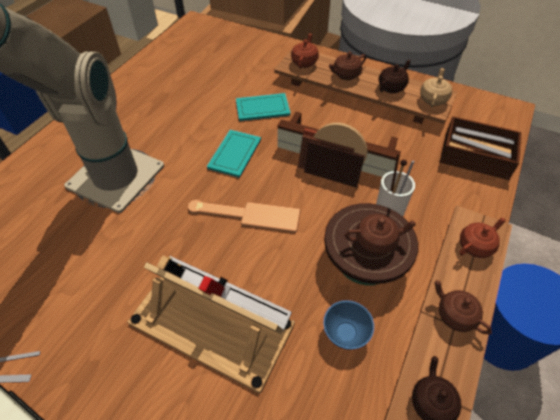

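View pics/side0.png

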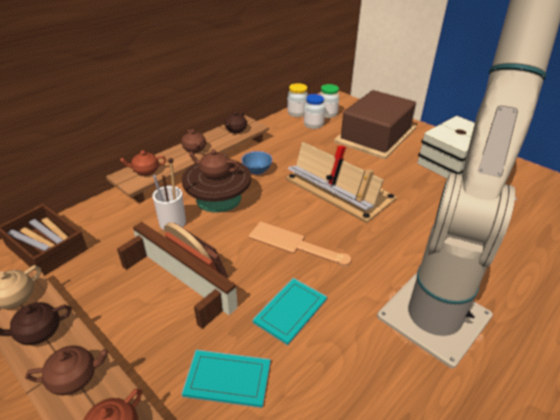

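```bash
python3 - <<'E'
from h import *
for n in("scene","side"):
    z=np.load(n+"0.npz"); C=cloud(z["d"],z); p=z["p"]; np.save(n+"C.npy",C)
    print(n)
    pts={"scene":dict(red=(210,285),black=(172,268),boardtop1=(160,268),boardtop2=(285,325),plaque=(342,128),plq2=(345,135),tilec=(330,165),wallL=(283,130),wallR=(395,165),potc=(397,185),bowl=(345,330),bench=(130,250),wheel=(340,235)),
     "side":dict(red=(338,152),boardL=(305,155),boardm=(320,168),boardR=(370,185),plaque=(200,243),walltop=(180,262),wtl=(138,232),wtr=(232,298),bench=(250,280))}[n]
    for k,(u,v) in pts.items(): print(k,C[v,u].round(0),p[v,u])
S=cv2.resize(np.load("side0.npz")["p"][100:230,270:410],None,fx=5,fy=4.5,interpolation=cv2.INTER_CUBIC)
T=cv2.resize(np.load("scene0.npz")["p"][100:200,260:420],None,fx=5,fy=5,interpolation=cv2.INTER_CUBIC)
save("sidecrop",S[:590]);save("stackcrop",T)
E
```

```text
scene
red [ 505. -242.  167.] [68 16 13]
black [ 386. -222.  111.] [ 4  9 10]
boardtop1 [ 371. -240.  127.] [161 120  77]
boardtop2 [ 654. -203.   47.] [130 125 122]
plaque [563. 323. 154.] [100  79  56]
plq2 [574. 324. 132.] [105  81  55]
tilec [558. 275.  53.] [27 19 16]
wallL [386. 323.  75.] [84 76 63]
wallR [732. 252. 157.] [56 45 36]
potc [755. 217. 129.] [91 79 61]
bowl [ 771. -137.    7.] [ 81 116 150]
bench [ 203. -185.    2.] [176 109  64]
wheel [679.  39.  92.] [81 54 44]
side
red [ 491. -226.  164.] [190  26  21]
boardL [ 631. -234.   89.] [216 173 121]
boardm [ 553. -222.   78.] [220 178 125]
boardR [ 364. -232.   98.] [197 158 111]
plaque [528. 297. 100.] [123  92  66]
walltop [527. 363.  79.] [131 117  98]
wtl [700. 377.  81.] [98 80 64]
wtr [364. 334.  52.] [137 128 111]
bench [410. 233.  -0.] [191 120  69]
```

View pics/sidecrop.png

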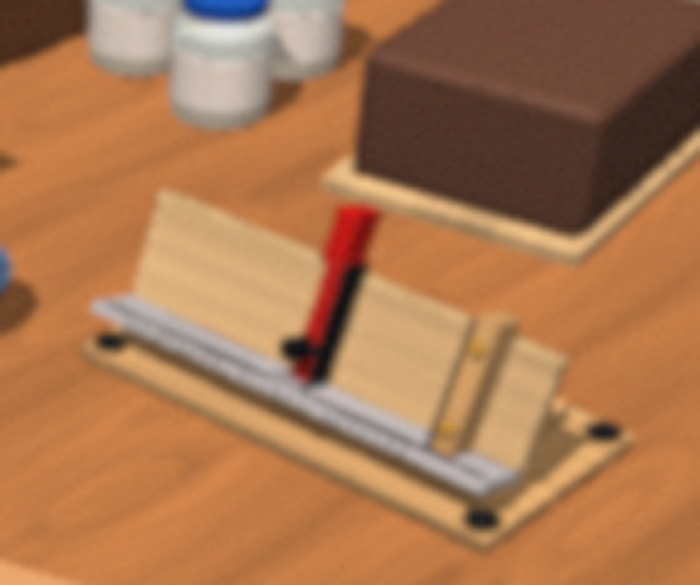

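View pics/stackcrop.png

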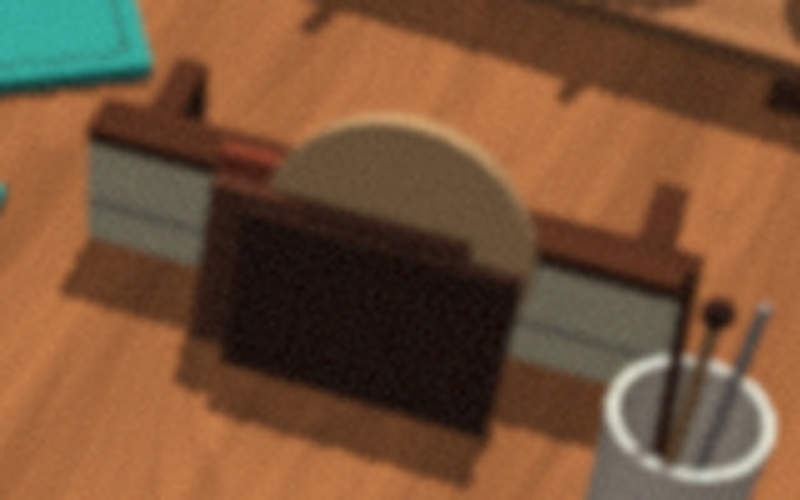

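```bash
python3 - <<'E'
from h import *
rng=np.random.default_rng(0)
def ransac(P,tol=3):
    b=None
    for _ in range(400):
        q=P[rng.choice(len(P),3,False)];n=np.cross(q[1]-q[0],q[2]-q[0]);l=np.linalg.norm(n)
        if l<1:continue
        i=abs((P-q[0])@(n/l))<tol
        if b is None or i.sum()>b.sum():b=i
    Q=P[b];c=Q.mean(0);n=np.linalg.svd(Q-c)[2][2];return c,n*np.sign(n[1] or 1),Q
def hsv(n): return cv2.cvtColor(np.load(n+"0.npz")["p"],cv2.COLOR_RGB2HSV)
C=np.load("sideC.npy");box=lambda C,a,b:((C>a)&(C<b)).all(-1)
# board
m=box(C,[330,-290,60],[700,-190,128])
c,n,Q=ransac(C[m]);print("board",c.round(1),n.round(4),len(Q),"tilt",np.arcsin(n[2]))
yaw=np.arctan2(-n[0],n[1]);print("yaw of board y dir",yaw)
ex=np.array([np.cos(yaw),np.sin(yaw),0])
s=Q@ex;print("ext",np.percentile(s,[.3,1,50,99,99.7]).round(1),"z",np.percentile(Q[:,2],[1,99]))
for nm in("scene","side"):
    C=np.load(nm+"C.npy");h=hsv(nm);red=((h[...,0]<8)|(h[...,0]>172))&(h[...,1]>170)&box(C,[350,-330,60],[680,-180,190])
    P=C[red&(C[...,2]>140)];print(nm,"red",len(P),P.mean(0).round(1),np.percentile(P@ex,[5,95]).round(1),P[:,2].max().round(1))
    b=box(C,[200,-150,-20],[500,150,20]);print("bench z",np.median(C[b][:,2]))
C=np.load("sceneC.npy");h=hsv("scene")
m=box(C,[480,270,108],[680,350,165]);c,n,Q=ransac(C[m])
print("plaque",c.round(1),n.round(4),len(Q),"tilt",np.arcsin(n[2]))
yaw=np.arctan2(-n[0],n[1]);ew=np.array([np.cos(yaw),np.sin(yaw),0]);up=np.cross(ew,n);up*=np.sign(up[2])
print("yaw",yaw)
u=Q@ew;v=Q@up
# rim: topmost per column
uv=np.array([[k,v[(u>k-2)&(u<k+2)].max()] for k in np.arange(u.min()+3,u.max()-3,3) if ((u>k-2)&(u<k+2)).sum()>3])
from scipy.optimize import least_squares
r=least_squares(lambda a:np.hypot(uv[:,0]-a[0],uv[:,1]-a[1])-80,[u.mean(),v.max()-80],loss="soft_l1",f_scale=2)
ce=r.x[0]*ew+r.x[1]*up+(c@n)*n;print("circ",r.x,"face centre",ce.round(1),"top",(ce+80*up).round(1),np.abs(r.fun).mean(),"centre",(ce+6*n).round(1))
m=box(C,[480,240,20],[650,320,85]);c,n,Q=ransac(C[m]);print("tilec",c.round(1),n.round(4),len(Q))
for nm in("scene","side"):
    C=np.load(nm+"C.npy");m=box(C,[380,330,80],[740,400,98]);P=C[m];print("walltop",len(P),P.mean(0),np.percentile(P[:,2],[10,50,90]))
E
```

```text
board [ 490.4 -230.2   95.5] [-0.013   0.9445  0.3282] 1139 tilt 0.3343636829640356
yaw of board y dir 0.013808384897213286
ext [328.6 330.4 471.2 645.  647.4] z [ 60.52074014 127.27224303]
scene red 183 [ 500.8 -244.1  166.8] [487.9 502.3] 179.5
bench z 0.7808300468826478
side red 114 [ 489.2 -231.4  160.5] [478.8 495.7] 179.7
bench z 1.8126978189229026
plaque [565.2 323.3 129.8] [-0.0693  0.9633 -0.2594] 589 tilt -0.26236817555627456
yaw 0.07186920151460179
circ [585.61793188 147.91036714] face centre [564.8 310.1  81. ] top [563.3 330.8 158.2] 0.9832958515567801 centre [564.4 315.9  79.4]
tilec [567.4 278.2  53.2] [-0.0841  0.9617 -0.2609] 970
walltop 475 [590.07192278 353.68782715  88.1870605 ] [85.28636465 88.49094608 90.77864606]
walltop 1278 [544.354395   351.94974679  88.63164925] [85.82034298 88.84999381 91.12963208]
```

```bash
cat > go.py <<'E'
import sys,numpy as np
from cell import monitor
def go(s,t,yaw=None):
    p=np.array(s["eef_pos"]);w=s["tool_rot"][2];d=np.array(t)-p
    return [round(x,2) for x in ((d[0]*np.cos(w)+d[1]*np.sin(w))/10,(d[0]*np.sin(w)-d[1]*np.cos(w))/10,-d[2]/10,0 if yaw is None else np.degrees(w-yaw))]
if __name__=="__main__":
    s=monitor.read_state();a=[float(x) for x in sys.argv[1:]]
    print(s["clock"],s["eef_pos"].round(1),round(s["tool_rot"][2],3),s["force"].round(1),s["width"].round(1)); 
    if a: print(go(s,a[:3],a[3] if len(a)>3 else None))
E
python3 go.py 440 -242 215 0.014
python3 - <<'E'
import numpy as np
C=np.concatenate([np.load(n+"C.npy").reshape(-1,3) for n in("scene","side")])
for x0 in range(150,700,50): print(x0,[int(np.percentile(q,99)) if len(q:=C[(abs(C[:,0]-x0)<25)&(abs(C[:,1]-y)<25)&(C[:,2]<400)][:,2])>20 else -1 for y in range(-600,401,50)])
E
```

```text
150 [-1, 5, 5, 4, 3, 3, 4, 5, 5, 5, 5, 5, 4, 4, 5, 5, 4, 4, 4, 4, 14]
200 [-1, 5, 5, 4, 4, 4, 5, 5, 5, 5, 4, 5, 5, 5, 5, 14, 15, 15, 16, 11, 16]
250 [135, 128, 5, 4, 5, 5, 5, 5, 5, 5, 4, 5, 15, 5, 4, 16, 16, 16, 15, 5, 15]
300 [133, 104, 5, 5, 5, 7, 15, 15, 17, 4, 5, 4, 16, 14, 5, 16, 16, 16, 16, 5, 5]
350 [134, 6, 5, 5, 5, 21, 91, 146, 147, 57, 4, 5, 15, 15, 4, 11, 5, 5, 87, 90, 5]
400 [133, 5, 4, 4, 4, 17, 87, 145, 146, 56, 5, 5, 14, 16, 16, 5, 4, 4, 89, 91, 73]
450 [6, 5, 5, 5, 3, 17, 18, 127, 85, 57, 5, 4, 15, 16, 16, 5, 5, 21, 106, 105, 4]
500 [132, 133, 11, 4, 3, 16, 18, 178, 150, 56, 4, 4, 4, 16, 17, 4, 4, 70, 141, 147, 4]
550 [135, 134, 17, 4, 4, 17, 18, 127, 80, 58, 5, 5, 4, 15, 16, 4, 5, 53, 147, 158, 4]
600 [136, 134, 112, 6, 4, 16, 85, 127, 86, 59, 5, 5, 4, 4, 5, 5, 5, 37, 135, 154, 4]
650 [136, 135, 127, 7, 4, 19, 18, 126, 82, 58, 4, 5, 93, 94, 94, 92, 4, 23, 118, 115, 83]Traceback (most recent call last):
  File "go.py", line 8, in <module>
    print(s["clock"],s["eef_pos"].round(1),round(s["tool_rot"][2],3),s["force"].round(1),s["width"].round(1));
                                                                                         ^^^^^^^^^^^^^^^^
AttributeError: 'float' object has no attribute 'round'
```

>>> arm_command(series=[0, 3.1, -2.6, -0.1, 0, 0, 6.2, -5.2, -0.2, 0, 0, 9.3, -7.8, -0.3, 0, 0, 12.4, -10.4, -0.4, 0, 0, 15.5, -13, -0.5, 0])

```text
clock: 0.52
eef_pos: [303.5, -448.2, 213.2]
tool_rot: [-3.141, 0.0, 0.302]
force: [1.6, -0.5, 0.8]
width: 25.6
gripper_force: 0.0
```

>>> arm_command(series=[0, 3.1, -2.6, 0, 3.5, 0, 6.2, -5.2, 0, 7, 0, 9.3, -7.8, 0, 10.5, 0, 12.4, -10.4, 0, 14, 0, 15.5, -13, 0, 16.6])

```text
clock: 0.93
eef_pos: [412.7, -277.9, 213.4]
tool_rot: [-3.141, 0.0, 0.01]
force: [0.3, 0.2, -0.2]
width: 0.4
gripper_force: 0.0
```

```bash
sed -i 's/s\["width"\].round(1)/round(float(s["width"]),1)/' go.py; python3 go.py 440 -242 215 0.014
python3 - <<'E'
from h import *
p,d,m=grab("wrist"); save("w1",p); np.savez("w1.npz",p=p,d=d,**m)
print(m["mtx"],m["R"],m["t"])
E
```

```text
0.9333 [ 412.7 -277.9  213.4] 0.01 [ 0.3  0.2 -0.2] 0.4
[np.float64(2.76), np.float64(-3.57), np.float64(-0.16), np.float64(-0.24)]
[[325.1922621    0.         276.41721522]
 [  0.         325.1922621  210.25484236]
 [  0.           0.           1.        ]] [[ 1.02056955e-02 -9.99947599e-01 -8.01348528e-04]
 [-9.46998239e-01 -9.92259700e-03  3.21085468e-01]
 [-3.21076594e-01 -2.51802488e-03 -9.47049883e-01]] [-280.37861156  345.31965969  517.72610568]
```

View pics/w1.png

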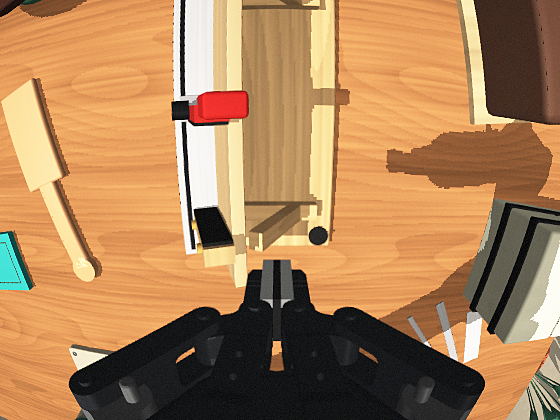

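```bash
cat >> h.py <<'E'
def fcloud(d,m):
    K=np.array(m["mtx"]);R=np.array(m["R"]);t=np.array(m["t"])
    v,u=np.mgrid[:d.shape[0],:d.shape[1]].astype(float);x=u-K[0,2];y=v-K[1,2];r=np.hypot(x,y)+1e-9
    k=np.tan(np.minimum(r/K[0,0],1.45))/r
    return (np.stack([x*k*d,y*k*d,d],-1)-t)@R
E
python3 - <<'E'
from h import *
z=np.load("w1.npz");C=fcloud(z["d"],z);h=cv2.cvtColor(z["p"],cv2.COLOR_RGB2HSV)
red=((h[...,0]<8)|(h[...,0]>172))&(h[...,1]>190)&(h[...,2]>100)
P=C[red&(C[...,2]>100)];print(len(P),P.min(0),P.max(0),np.median(P,0))
T=P[P[:,2]>168];print("x",np.percentile(T[:,0],[2,50,98]),"y",np.percentile(T[:,1],[2,50,98]),"z",np.percentile(T[:,2],[2,50,98]))
Q=C[170:235,225:242].reshape(-1,3);Q=Q[(Q[:,2]>95)&(Q[:,2]<140)];print("board top edge",np.median(Q,0),Q[:,1].min(),Q[:,1].max(),Q[:,2].max())
Q=C[200:270,192:236].reshape(-1,3);Q=Q[(Q[:,2]>125)];print("fixed top",len(Q),Q.min(0),Q.max(0))
blk=(h[...,2]<45);Q=C[200:260,190:236][blk[200:260,190:236]];print("blk",np.percentile(Q,[3,50,97],axis=0))
Q=C[(C[...,0]>560)&(C[...,0]<620)&(C[...,1]>-190)&(C[...,1]<-170)];print("ledge",np.percentile(Q[:,2],[10,50,90]) if len(Q) else 0)
E
```

```text
1557 [ 483.56682803 -275.63380453  100.42463596] [ 504.80509576 -200.73216911  379.21064214] [ 494.79819809 -239.73430499  173.5107908 ]
x [487.67033827 496.03309593 504.16863509] y [-256.69872096 -242.79838322 -228.71071987] z [169.29524842 174.50953851 179.03859061]
board top edge [ 415.39837341 -240.44327532  123.93026778] -247.4775182763467 -228.0931409947856 127.43646354332753
fixed top 1212 [ 354.6741933  -275.63380453  125.02583127] [ 496.10830308 -206.72064585  379.21064214]
blk [[ 352.96935141 -236.06272607   54.6490292 ]
 [ 387.14042318 -215.88077403  104.06961503]
 [ 388.0529675  -182.76588595  141.46794548]]
ledge [52.61075602 55.43784188 57.94547946]
```

>>> arm_command(series=[0, 3, -2, 0, 0, 0, 3.8, -3.5, 1, 0, 0, 3.8, -3.5, 4, 0, 0, 3.8, -3.5, 6, 0, 0, 3.8, -3.5, 6, 0])

```text
clock: 1.4
eef_pos: [447.1, -242.5, 150.0]
tool_rot: [-3.138, 0.007, 0.015]
force: [-0.9, -0.3, 0.6]
width: 0.1
gripper_force: 0.0
```

>>> arm_command(series=[0, 1.5, 0, 0, 0, 0, 2.2, 0, 0, 0, 0, 2.9, 0, 0, 0, 0, 3.6, 0, 0, 0, 0, 4.5, 0, 0, 0])

```text
clock: 1.82
eef_pos: [495.1, -244.1, 154.2]
tool_rot: [3.141, -0.0, 0.012]
force: [0.3, 0.2, -1.0]
width: 0.2
gripper_force: 0.0
```

>>> arm_command(series=[0, 1, 0, 0, 0, 0, 2, 0, 0, 0, 0, 3, 0, 0, 0, 0, 4, 0, 0, 0, 0, 5, 0, 0, 0])

```text
clock: 2.23
eef_pos: [546.0, -243.0, 153.5]
tool_rot: [-3.142, -0.0, 0.013]
force: [0.3, -0.4, 0.0]
width: 0.2
gripper_force: 0.0
```

>>> arm_command(series=[0, 1, 0, 0, 0, 0, 2, 0, 0, 0, 0, 3, 0, 0, 0, 0, 3.6, 0, 0, 0, 0, 4, 0, 0, 0])

```text
clock: 2.65
eef_pos: [585.9, -242.2, 153.3]
tool_rot: [-3.141, -0.0, 0.014]
force: [-0.0, -0.0, 0.7]
width: -0.4
gripper_force: 0.0
```

```bash
python3 - <<'E'
from h import *
p,d,m=grab("scene");C=cloud(d,m);h=cv2.cvtColor(p,cv2.COLOR_RGB2HSV)
red=((h[...,0]<8)|(h[...,0]>172))&(h[...,1]>170)&((C>[350,-330,140])&(C<[700,-180,190])).all(-1)
print(red.sum(),np.percentile(C[red][:,0],[5,50,95]));s=monitor.read_state();print(s["eef_pos"],s["force"])
E
```

```text
184 [491.52546852 503.25837826 505.48572963]
[ 586.26118707 -242.20222756  153.30097449] [ 1.29625484  0.26165411 -0.59424561]
```

```bash
python3 - <<'E'
from h import *
p,d,m=grab("scene");q,d2,m2=grab("side");w,d3,m3=grab("wrist")
a=cv2.resize(p[220:400,100:340],(400,300));b=cv2.resize(q[80:260,250:490],(400,300));c=w[:300]
c=cv2.resize(c,(400,214));o=np.zeros((514,800,3),np.uint8);o[:300,:400]=a;o[:300,400:]=b;o[300:,:400]=c;save("chk1",o)
E
```

```text
(no output)
```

View pics/chk1.png

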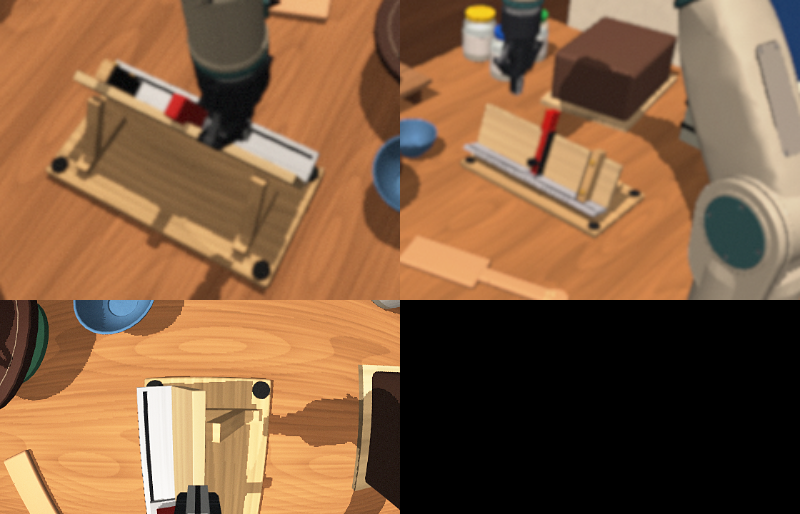

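```bash
python3 - <<'E'
from h import *
s=monitor.read_state();print(s["eef_pos"],s["tool_rot"],s["qpos"])
X=np.array([[586,-242,153.],[495,-242,153],[495,-242,173]])
for n in("scene","side"):
    p,d,m=grab(n);K,R,t=(np.array(m[k]) for k in("mtx","R","t"))
    y=(X@R.T+t)@K.T;print(n,(y[:,:2]/y[:,2:]).round(1).tolist())
    C=cloud(d,m);h=cv2.cvtColor(p,cv2.COLOR_RGB2HSV)
    k=(h[...,2]<70)&((C>[540,-300,135])&(C<[640,-190,260])).all(-1)
    v,u=np.where(k);P=C[k];i=np.argsort(P[:,2])[:12];print("low dark",np.c_[u[i],v[i],P[i].round(0)].astype(int).tolist())
    r=((h[...,0]<8)|(h[...,0]>172))&(h[...,1]>170)&((C>[350,-330,60])&(C<[700,-180,190])).all(-1);v,u=np.where(r);print("red px",u.min(),u.max(),v.min(),v.max(),np.median(C[r],0))
E
```

```text
[ 584.24916284 -242.65774975  153.3804754 ] [-3.14152154e+00  7.83856298e-04  1.28040569e-02] [ 0.30017539  0.66456619  0.08131506  1.62572453 -0.06615453  0.85474854
 -1.15025505]
scene [[245.7, 305.3], [206.6, 286.4], [205.2, 281.6]]
low dark [[244, 303, 592, -254, 191], [245, 302, 593, -252, 192], [245, 301, 592, -251, 193], [249, 298, 596, -242, 193], [246, 301, 594, -250, 194], [244, 302, 592, -254, 194], [243, 303, 592, -257, 195], [242, 303, 590, -258, 195], [245, 300, 592, -250, 195], [248, 299, 596, -246, 197], [244, 301, 592, -253, 197], [249, 297, 596, -242, 197]]
red px 199 223 277 294 [ 497.83977045 -237.93148199  159.51711541]
side [[317.8, 142.5], [339.9, 152.8], [340.5, 147.3]]
low dark [[317, 134, 581, -228, 192], [318, 134, 579, -230, 192], [319, 134, 575, -231, 193], [320, 133, 576, -236, 194], [317, 133, 582, -229, 195], [318, 133, 579, -231, 195], [317, 132, 586, -233, 195], [319, 132, 578, -234, 198], [320, 132, 576, -236, 198], [318, 132, 579, -230, 199], [319, 133, 573, -227, 199], [320, 131, 578, -238, 200]]
red px 330 345 146 182 [ 486.26692609 -224.90809408  148.41929917]
```

```bash
python3 - <<'E'
from h import *
s=monitor.read_state();e=s["eef_pos"]
for n in("scene","side"):
    p,d,m=grab(n);C=cloud(d,m);k=(abs(C[...,0]-e[0])<35)&(abs(C[...,1]-e[1])<30)&(C[...,2]>132)&(C[...,2]<215)
    v,u=np.where(k);P=C[k];i=np.argsort(P[:,2])[::max(1,len(P)//14)];print(n,e.round(0),np.c_[u[i],v[i],P[i].round(0),p[v[i],u[i]]].astype(int).tolist())
z=np.load("w1.npz");C=fcloud(z["d"],z);print("wrist tip",[(v,C[v,275].round(0).tolist(),z["p"][v,275].tolist()) for v in range(255,300,6)])
E
```

```text
scene [ 584. -243.  154.] [[245, 304, 591, -250, 179, 138, 132, 125], [248, 303, 596, -248, 183, 177, 168, 163], [250, 298, 596, -238, 186, 87, 84, 81], [248, 301, 595, -245, 187, 108, 104, 99], [250, 294, 592, -231, 187, 152, 143, 134], [247, 302, 595, -249, 189, 100, 98, 94], [249, 298, 595, -241, 191, 64, 62, 58], [245, 301, 592, -250, 193, 59, 56, 55], [243, 304, 592, -258, 194, 110, 106, 100], [247, 300, 596, -248, 196, 61, 59, 57], [249, 297, 596, -242, 197, 55, 53, 48], [248, 297, 595, -244, 200, 43, 42, 38], [246, 299, 595, -250, 203, 67, 66, 61], [244, 299, 592, -252, 204, 34, 34, 32], [248, 295, 595, -243, 207, 48, 48, 45], [249, 293, 595, -239, 208, 90, 80, 72], [249, 292, 595, -239, 211, 96, 76, 63]]
side [ 584. -243.  154.] [[320, 137, 577, -240, 178, 168, 114, 81], [317, 135, 585, -233, 185, 120, 82, 61], [323, 134, 574, -250, 186, 136, 101, 81], [322, 134, 573, -244, 189, 101, 91, 85], [317, 134, 582, -229, 191, 72, 53, 42], [320, 134, 573, -233, 193, 74, 74, 73], [322, 133, 570, -239, 196, 97, 88, 85], [318, 132, 580, -231, 198, 24, 25, 30], [319, 132, 577, -233, 199, 38, 40, 41], [320, 131, 576, -236, 202, 68, 67, 65], [317, 130, 584, -231, 204, 41, 30, 27], [324, 129, 571, -249, 206, 151, 104, 80], [321, 129, 576, -240, 207, 93, 91, 91], [322, 129, 571, -239, 210, 97, 94, 94], [323, 128, 571, -244, 211, 100, 86, 79], [319, 128, 576, -230, 214, 33, 33, 34]]
wrist tip [(255, [306.0, -275.0, -0.0], [231, 158, 93]), (261, [425.0, -276.0, 243.0], [9, 10, 13]), (267, [425.0, -276.0, 249.0], [13, 14, 11]), (273, [424.0, -276.0, 254.0], [17, 12, 16]), (279, [424.0, -276.0, 259.0], [16, 17, 16]), (285, [425.0, -276.0, 265.0], [21, 21, 22]), (291, [425.0, -276.0, 269.0], [20, 19, 19]), (297, [424.0, -276.0, 273.0], [15, 16, 17])]
```

>>> arm_command(series=[0, 0, 0, -2.5, 0, 0, -3.5, 0, -3.5, 0, 0, -7.5, 0, -3.5, 0, 0, -11.5, 0, -3, 0, 0, -13.5, 0, 0, 0])

```text
clock: 3.47
eef_pos: [447.5, -246.4, 157.2]
tool_rot: [3.138, -0.005, 0.01]
force: [-0.5, -1.2, -0.5]
width: 0.1
gripper_force: 0.0
```

>>> arm_command(series=[0, 0, 0, 1.5, 0, 0, 0, 0, 2.8, 0, 0, 0.5, 0, 2.8, 0, 0, 1.5, 0, 2.8, 0, 0, 2.3, 0, 2.8, 0])

```text
clock: 3.88
eef_pos: [475.0, -244.3, 126.4]
tool_rot: [3.141, -0.002, 0.013]
force: [-0.3, 0.1, 1.3]
width: 0.1
gripper_force: 0.0
```

>>> arm_command(series=[0, 0.7, 0, 0, 0, 0, 1.5, 0, 0, 0, 0, 2.3, 0, 0, 0, 0, 3.1, 0, 0, 0, 0, 4, 0, 0, 0])

```text
clock: 4.3
eef_pos: [513.3, -243.6, 125.7]
tool_rot: [3.141, 0.0, 0.013]
force: [-2.6, -0.1, 1.0]
width: -0.4
gripper_force: 1.2
```

```bash
cat > red.py <<'E'
from h import *
s=monitor.read_state();print(s["clock"],s["eef_pos"].round(1),s["force"].round(1))
for n in("scene","side"):
    p,d,m=grab(n);C=cloud(d,m);h=cv2.cvtColor(p,cv2.COLOR_RGB2HSV)
    red=((h[...,0]<8)|(h[...,0]>172))&(h[...,1]>170)&((C>[350,-330,140])&(C<[700,-180,190])).all(-1)
    print(n,red.sum(),np.percentile(C[red],[5,50,95],axis=0).round(0).tolist() if red.sum() else 0)
E
python3 red.py
```

```text
4.3 [ 513.3 -243.6  125.7] [-2.6 -0.1  1. ]
scene 199 [[526.0, -257.0, 145.0], [540.0, -244.0, 172.0], [543.0, -230.0, 178.0]]
side 92 [[521.0, -239.0, 143.0], [529.0, -228.0, 158.0], [540.0, -217.0, 178.0]]
```

>>> arm_command(series=[0, 1, 0, 0, 0, 0, 2, 0, 0, 0, 0, 3, 0, 0, 0, 0, 4, 0, 0, 0, 0, 5, 0, 0, 0])

```text
clock: 4.82
eef_pos: [562.9, -242.8, 125.3]
tool_rot: [-3.141, 0.001, 0.013]
force: [-2.5, -0.0, 1.0]
width: -0.0
gripper_force: 1.2
```

>>> arm_command(series=[0, 0.8, 0, 0, 0, 0, 1.4, 0, 0, 0, 0, 1.9, 0, 0, 0, 0, 2.1, 0, 0, 0, 0, 2.2, 0, 0, 0])

```text
clock: 5.23
eef_pos: [584.8, -242.5, 125.3]
tool_rot: [-3.141, 0.0, 0.013]
force: [-2.2, -0.1, 0.6]
width: -0.3
gripper_force: 1.0
```

```bash
python3 red.py; python3 go.py 560 316 260 0.072
```

```text
5.2333 [ 584.8 -242.5  125.3] [-2.2 -0.1  0.6]
scene 195 [[598.0, -256.0, 145.0], [610.0, -243.0, 172.0], [615.0, -230.0, 178.0]]
side 86 [[590.0, -236.0, 144.0], [596.0, -228.0, 159.0], [609.0, -213.0, 178.0]]
5.3333 [ 584.8 -242.5  125.4] 0.013 [-0.5 -0.3 -0.2] 0.1
[np.float64(-1.76), np.float64(-55.87), np.float64(-13.46), np.float64(-3.38)]
```

>>> arm_command(series=[0, -1, 0, 0, 0, 0, -1.5, 0, -2, 0, 0, -1.5, 0, -6, 0, 60, -1.5, -2, -9.5, 0, 60, -1.5, -5.5, -11, 0])

```text
clock: 5.75
eef_pos: [571.2, -193.4, 240.7]
tool_rot: [3.136, -0.009, 0.005]
force: [1.4, -0.1, -0.1]
width: 23.3
gripper_force: 0.0
```

>>> arm_command(series=[60, 0, -4, 0, 0, 60, 0, -8, 0, 0, 60, 0, -12, 0, 0, 60, 0, -16, 0, 0, 60, 0, -20, 0, 0])

```text
clock: 6.17
eef_pos: [566.6, 14.5, 236.2]
tool_rot: [-3.141, -0.002, 0.013]
force: [0.6, -0.2, -0.6]
width: 51.2
gripper_force: 0.0
```

>>> arm_command(series=[60, 0, -4, 0, 0, 60, 0, -8, 0, 0, 60, 0, -12, 0, 0, 60, 0, -16, 0, 0, 60, 0, -20, 0, 0])

```text
clock: 6.58
eef_pos: [563.7, 214.7, 236.1]
tool_rot: [-3.14, -0.002, 0.013]
force: [1.6, -0.0, -0.2]
width: 51.1
gripper_force: 0.0
```

>>> arm_command(series=[60, 0, -3, 0, 0, 60, 0, -5, 0, 0, 60, 0, -6, 0, -1.5, 60, 0, -7, 0, -3.4, 60, 0, -7, 0, -3.4])

```text
clock: 7.0
eef_pos: [562.7, 283.8, 235.6]
tool_rot: [-3.14, -0.0, 0.076]
force: [-0.4, 0.1, -0.9]
width: 51.2
gripper_force: 0.0
```

```bash
python3 go.py 563 334 122 0.072; python3 - <<'E'
from h import *
p,d,m=grab("wrist"); save("w2",p); np.savez("w2.npz",p=p,d=d,**m)
E
```

```text
7.0 [562.7 283.8 235.6] 0.076 [-0.4  0.1 -0.9] 51.2
[np.float64(0.41), np.float64(-5.0), np.float64(11.36), np.float64(0.25)]
```

View pics/w2.png

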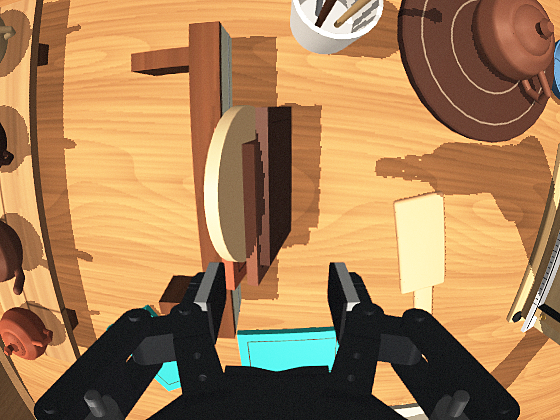

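```bash
python3 - <<'E'
from h import *
z=np.load("w2.npz");C=fcloud(z["d"],z);p=z["p"]
m=np.zeros(p.shape[:2],bool);m[95:262,200:262]=1
m&=((C>[460,290,112])&(C<[680,360,175])).all(-1)
P=C[m];print(len(P),P[:,2].max())
T=P[P[:,2]>150];print("top",T.mean(0).round(1),np.percentile(T,[3,97],axis=0).round(1).tolist())
for zz in(115,125,135,145,150,155):
    q=P[abs(P[:,2]-zz)<3];print(zz,len(q),np.percentile(q[:,0],[1,99]).round(0),np.percentile(q[:,1],[2,50,98]).round(1))
# tip locations
for u in (205,218,340,352):
    for v in (265,275,290): print(u,v,C[v,u].round(0))
E
```

```text
4284 159.09560148689678
top [564.6 336.9 154.1] [[534.2, 330.0, 150.4], [592.1, 344.4, 157.4]]
115 418 [495. 635.] [316.1 323.1 337.3]
125 461 [497. 629.] [319.5 326.1 340.4]
135 511 [506. 621.] [322.8 328.9 342.5]
145 591 [517. 609.] [326.  332.  344.1]
150 683 [525. 600.] [328.1 335.  344.9]
155 892 [535. 591.] [330.1 336.8 344.5]
205 265 [470. 358.  87.]
205 275 [571. 318. 278.]
205 290 [572. 315. 290.]
218 265 [572. 313. 269.]
218 275 [572. 312. 278.]
218 290 [567. 311. 283.]
340 265 [576. 256. 268.]
340 275 [576. 258. 278.]
340 290 [576. 260. 290.]
352 265 [437. 168.  -0.]
352 275 [573. 251. 272.]
352 290 [576. 255. 290.]
```

>>> arm_command(series=[60, 0.6, -2.5, 0, 0, 60, 0.6, -5.15, 0, 0, 60, 0.6, -5.15, 4, 0, 60, 0.6, -5.15, 8, 0, 60, 0.6, -5.15, 10, 0])

```text
clock: 7.47
eef_pos: [563.7, 330.4, 131.6]
tool_rot: [3.138, 0.004, 0.07]
force: [-0.5, -0.5, -1.2]
width: 51.2
gripper_force: 0.0
```

>>> arm_command(series=[60, 0, 0, 1, 0, 60, 0, 0, 1.45, 0, 30, 0, 0, 1.45, 0, 20, 0, 0, 1.45, 0, 20, 0, 0, 1.45, 0])

```text
clock: 7.88
eef_pos: [566.7, 334.3, 123.1]
tool_rot: [-3.14, -0.003, 0.072]
force: [-0.5, 0.9, -0.3]
width: 17.4
gripper_force: 0.5
```

```bash
python3 go.py 565 335.5 121 0.072; python3 - <<'E'
from h import *
p,d,m=grab("wrist"); save("w3",p[60:320,120:440]); np.savez("w3.npz",p=p,d=d,**m)
C=fcloud(d,m)
q=C[((C>[540,290,100])&(C<[590,380,200])).all(-1)]
for zz in range(126,190,5):
    r=q[abs(q[:,2]-zz)<2.5]; print(zz,len(r),np.percentile(r[:,1],[2,25,50,75,98]).round(0) if len(r) else 0)
E
```

```text
7.8833 [566.7 334.3 123.1] 0.072 [-0.5  0.9 -0.3] 17.4
[np.float64(-0.16), np.float64(-0.13), np.float64(0.21), np.float64(-0.02)]
126 69 [324. 325. 326. 326. 327.]
131 95 [324. 326. 327. 327. 328.]
136 153 [325. 326. 327. 328. 330.]
141 161 [326. 328. 329. 330. 331.]
146 195 [326. 328. 330. 331. 332.]
151 917 [322. 332. 339. 343. 351.]
156 2028 [319. 334. 337. 341. 354.]
161 359 [315. 323. 345. 351. 358.]
166 398 [315. 323. 328. 350. 358.]
171 404 [315. 323. 344. 351. 358.]
176 476 [315. 323. 328. 350. 358.]
181 525 [322. 326. 328. 346. 351.]
186 540 [311. 325. 344. 347. 361.]
```

View pics/w3.png

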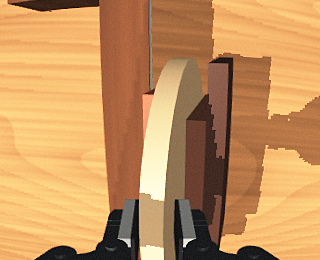

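>>> arm_command(series=[0, 0, 0, 0, 0, 0, 0, 0, 0, 0, 0, 0, 0, 0, 0, 0, 0, 0, 0, 0, 0, 0, 0, 0, 0])

```text
clock: 8.35
eef_pos: [566.5, 334.6, 123.1]
tool_rot: [-3.14, -0.003, 0.072]
force: [-0.5, 0.0, 6.3]
width: 10.6
gripper_force: 57.6
```

```bash
python3 - <<'E'
from h import *
s=monitor.read_state();print(s["eef_pos"].round(1),s["force"].round(1),s["width"],s["gripper_force"])
p,d,m=grab("wrist");np.savez("w4.npz",p=p,d=d,**m)
C=fcloud(d,m)
q=C[((C>[585,290,100])&(C<[600,380,160])).all(-1)]
for zz in range(106,160,6):
    r=q[abs(q[:,2]-zz)<3]; print(zz,len(r),np.percentile(r[:,1],[2,25,50,75,98]).round(0) if len(r) else 0)
E
```

```text
[566.5 334.6 123.1] [-0.5  0.   6.3] 10.644770775260715 57.633129274472594
106 288 [307. 310. 312. 321. 345.]
112 44 [321. 322. 322. 323. 323.]
118 48 [323. 323. 324. 324. 325.]
124 51 [324. 325. 325. 326. 327.]
130 58 [326. 326. 327. 327. 328.]
136 62 [327. 328. 328. 329. 329.]
142 73 [329. 329. 330. 330. 336.]
148 650 [331. 335. 338. 341. 344.]
154 323 [332. 334. 336. 338. 343.]
```

>>> arm_command(series=[0, 0, -0.13, -0.5, 0, 0, 0, -0.38, -1.5, 0, 0, 0, -0.65, -2.5, 0, 0, 0, -0.9, -3.5, 0, 0, 0, -1.15, -4.5, 0])

```text
clock: 8.82
eef_pos: [564.1, 345.1, 166.8]
tool_rot: [3.14, 0.001, 0.072]
force: [1.1, -3.5, -6.5]
width: 10.5
gripper_force: 58.1
```

>>> arm_command(series=[0, 0, -0.35, -1.4, 0, 0, 0, -0.75, -3, 0, 0, 0, -1.15, -4.6, 0, 0, 0, -1.6, -6.4, 0, 0, 0, -2, -8, 0])

```text
clock: 9.23
eef_pos: [562.8, 365.9, 247.9]
tool_rot: [-3.141, -0.001, 0.072]
force: [0.4, 1.9, -4.8]
width: 9.8
gripper_force: 58.7
```

>>> arm_command(series=[0, 0, 0, -1.5, 0, 0, 0, 0, -2.5, 0, 0, 0, 0, -3, 0, 0, 0, 0, -3, 0, 0, 0, 0, -3, 0])

```text
clock: 9.65
eef_pos: [562.6, 365.3, 275.8]
tool_rot: [3.141, 0.0, 0.072]
force: [-0.5, -0.3, -5.2]
width: 9.9
gripper_force: 59.5
```

```bash
python3 - <<'E'
from h import *
s=monitor.read_state();print(s["eef_pos"].round(1),s["tool_rot"],s["force"].round(1),s["width"],s["gripper_force"])
o=[]
for n in("scene","side","wrist"):
    p,d,m=grab(n);np.savez("l_"+n+".npz",p=p,d=d,**m);o.append(p)
save("lift",np.hstack([cv2.resize(o[0][60:270,250:450],(380,400)),cv2.resize(o[1][100:340,80:340],(380,350),interpolation=cv2.INTER_AREA) if 0 else cv2.resize(o[1][130:340,90:290],(380,400))]))
E
```

```text
[562.6 365.3 275.8] [3.14148215e+00 4.25782705e-04 7.23151810e-02] [-0.5 -0.3 -5.2] 9.87440823284715 59.48434352874756
```

View pics/lift.png

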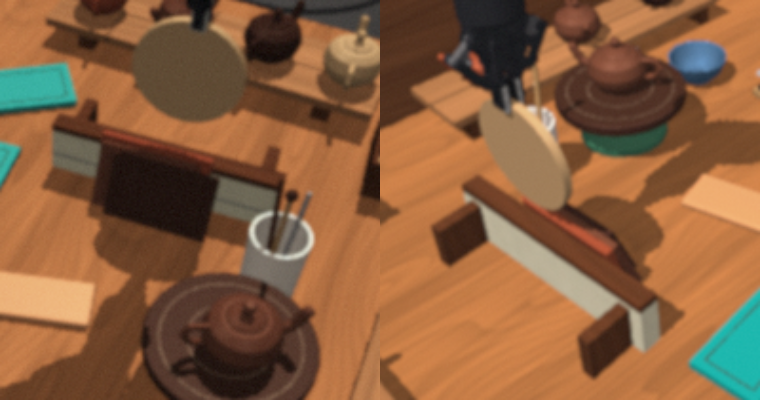

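```bash
cat > pl.py <<'E'
from h import *
rng=np.random.default_rng(0)
def plaque(C,lo,hi,mask=None):
    k=((C>lo)&(C<hi)).all(-1)
    if mask is not None:k&=mask
    P=C[k];b=None
    for _ in range(500):
        q=P[rng.choice(len(P),3,False)];n=np.cross(q[1]-q[0],q[2]-q[0]);l=np.linalg.norm(n)
        if l<100:continue
        i=abs((P-q[0])@(n/l))<3
        if b is None or i.sum()>b.sum():b=i
    Q=P[b];c=Q.mean(0);n=np.linalg.svd(Q-c)[2][2];n*=np.sign(n[1])
    yaw=np.arctan2(-n[0],n[1]);e=np.array([np.cos(yaw),np.sin(yaw),0]);up=np.cross(e,n);up*=np.sign(up[2])
    u=(Q-c)@e;v=(Q-c)@up
    hull=cv2.convexHull(np.c_[u,v].astype(np.float32))[:,0]
    ctr,r=cv2.minEnclosingCircle(hull)
    f=c+ctr[0]*e+ctr[1]*up
    print("n",n.round(3),"tilt",np.arcsin(n[2]).round(3),"yaw",yaw.round(3),"N",len(Q),"r",round(r,1),"face ctr",f.round(1),"ctr+6n",(f+6*n).round(1),"ctr-6n",(f-6*n).round(1))
E
python3 - <<'E'
from pl import *
for n in("scene","side"):
    z=np.load("l_"+n+".npz");C=cloud(z["d"],z);h=cv2.cvtColor(z["p"],cv2.COLOR_RGB2HSV)
    print(n);plaque(C,[460,320,125],[670,420,292],(h[...,2]>60))
E
python3 go.py 466 -200 275 0.014
```

```text
scene
n [-0.078  0.996 -0.047] tilt -0.047 yaw 0.078 N 2109 r 81.3 face ctr [560.3 354.7 228.5] ctr+6n [559.8 360.7 228.2] ctr-6n [560.7 348.7 228.8]
side
n [-0.079  0.996 -0.046] tilt -0.046 yaw 0.079 N 1449 r 82.2 face ctr [554.7 365.3 229.1] ctr+6n [554.2 371.2 228.8] ctr-6n [555.1 359.3 229.3]
9.8 [562.3 365.  274.8] 0.072 [-0.4  0.1 -5.8] 10.0
[np.float64(-13.68), np.float64(55.65), np.float64(-0.02), np.float64(3.34)]
```

>>> arm_command(series=[0, 0, 0, -1.5, 0, 0, -0.3, 1, -3.2, 0, 0, -0.8, 3, -4.2, 0, 0, -1.4, 6, -4.2, 0, 0, -2.1, 9.2, -4.2, 0])

```text
clock: 10.22
eef_pos: [548.3, 272.6, 317.9]
tool_rot: [-3.141, -0.001, 0.075]
force: [1.5, -1.6, -6.0]
width: 10.1
gripper_force: 59.5
```

>>> arm_command(series=[0, -0.8, 3.3, 0, 0, 0, -1.5, 6.6, 0, 0, 0, -2.3, 9.9, 0, 0, 0, -3, 13.2, 0, 0, 0, -3.7, 16.5, 0, 0])

```text
clock: 10.63
eef_pos: [522.8, 103.2, 317.6]
tool_rot: [3.142, 0.001, 0.072]
force: [1.1, -0.5, -5.2]
width: 9.5
gripper_force: 59.5
```

>>> arm_command(series=[0, -0.8, 3.3, 0, 0, 0, -1.5, 6.6, 0, 0, 0, -2.3, 9.9, 0, 0, 0, -3, 13.2, 0, 0, 0, -3.7, 16.5, 0, 0])

```text
clock: 11.05
eef_pos: [497.8, -63.9, 317.7]
tool_rot: [-3.141, 0.0, 0.072]
force: [0.4, 0.3, -5.9]
width: 9.5
gripper_force: 59.5
```

>>> arm_command(series=[0, -0.7, 3.2, 0, 0, 0, -1.4, 6, 0, 0, 0, -2, 8.5, 0, 1, 0, -2.5, 10.3, 0, 2.5, 0, -2.8, 11.1, 0, 3.4])

```text
clock: 11.47
eef_pos: [477.5, -178.9, 317.8]
tool_rot: [3.14, 0.001, 0.007]
force: [-0.1, 0.4, -4.7]
width: 9.9
gripper_force: 59.3
```

>>> arm_command(series=[0, 0, 0.5, 0, 0, 0, 0, 1.1, 0, 0, 0, 0, 1.1, 0, 0, 0, 0, 1.1, 0, 0, 0, 0, 1.1, 0, 0])

```text
clock: 11.88
eef_pos: [479.3, -184.6, 317.9]
tool_rot: [-3.141, 0.0, 0.015]
force: [-0.5, 0.1, -4.7]
width: 9.8
gripper_force: 59.5
```

```bash
python3 go.py 477 -197 220 0.014;python3 - <<'E'
from pl import *
for n in("scene","side"):
    p,d,m=grab(n);np.savez("e_"+n+".npz",p=p,d=d,**m);z=dict(p=p,d=d,**m);C=cloud(d,z);h=cv2.cvtColor(p,cv2.COLOR_RGB2HSV)
    print(n);plaque(C,[370,-270,185],[590,-140,335],(h[...,2]>60))
p,d,m=grab("wrist");np.savez("e_wrist.npz",p=p,d=d,**m)
E
```

```text
11.8833 [ 479.3 -184.6  317.9] 0.015 [-0.5  0.1 -4.7] 9.8
[np.float64(-0.25), np.float64(1.23), np.float64(9.79), np.float64(0.07)]
scene
n [-0.019  0.999 -0.044] tilt -0.044 yaw 0.019 N 2551 r 81.7 face ctr [ 475.9 -194.7  271.8] ctr+6n [ 475.8 -188.7  271.6] ctr-6n [ 476.  -200.7  272.1]
side
n [-0.018  0.999 -0.047] tilt -0.047 yaw 0.018 N 1455 r 81.6 face ctr [ 471.  -184.1  270.5] ctr+6n [ 470.9 -178.1  270.2] ctr-6n [ 471.1 -190.1  270.8]
```

>>> arm_command(series=[0, -0.2, 0.6, 1, 0, 0, -0.2, 1.2, 3.5, 0, 0, -0.2, 1.2, 6.5, 0, 0, -0.2, 1.2, 9.5, 0, 0, -0.2, 1.2, 11.8, 0])

```text
clock: 12.45
eef_pos: [475.7, -198.1, 197.5]
tool_rot: [-3.141, 0.002, 0.013]
force: [0.1, 1.1, -5.4]
width: 10.1
gripper_force: 59.5
```

>>> arm_command(series=[0, 0, 0, 0.6, 0, 0, 0, 0, 1, 0, 0, 0, 0, 1.2, 0, 0, 0, 0, 1.4, 0, 0, 0, 0, 1.6, 0])

```text
clock: 12.87
eef_pos: [478.2, -198.6, 185.2]
tool_rot: [3.141, -0.003, 0.013]
force: [0.2, 1.5, -4.9]
width: 9.8
gripper_force: 59.5
```

```bash
python3 go.py;python3 - <<'E'
from pl import *
for n in("scene","side"):
    p,d,m=grab(n);z=dict(p=p,d=d,**m);C=cloud(d,z);h=cv2.cvtColor(p,cv2.COLOR_RGB2HSV)
    print(n);plaque(C,[370,-250,[125,60][n=="side"]],[590,-165,205],(h[...,2]>60))
E
```

```text
12.8667 [ 478.2 -198.6  185.2] 0.013 [ 0.2  1.5 -4.9] 9.8
scene
n [-0.02   0.998 -0.051] tilt -0.051 yaw 0.02 N 1043 r 90.7 face ctr [ 463.6 -208.8  142.9] ctr+6n [ 463.5 -202.9  142.6] ctr-6n [ 463.7 -214.8  143.2]
side
n [-0.016  0.999 -0.046] tilt -0.046 yaw 0.016 N 1230 r 114.2 face ctr [ 482.3 -199.2  106.1] ctr+6n [ 482.2 -193.2  105.9] ctr-6n [ 482.4 -205.2  106.4]
```

>>> arm_command(series=[0, 0, 0, 0.1, 0, 0, 0, 0, 0.25, 0, 0, 0, 0, 0.4, 0, 0, 0, 0, 0.5, 0, 0, 0, 0, 0.6, 0])

```text
clock: 13.38
eef_pos: [477.1, -198.1, 177.9]
tool_rot: [-3.142, -0.0, 0.013]
force: [0.0, -0.3, -5.0]
width: 9.7
gripper_force: 59.5
```

>>> arm_command(series=[0, 0, 0, 0.05, 0, 0, 0, 0, 0.1, 0, 0, 0, 0, 0.15, 0, 0, 0, 0, 0.2, 0, 0, 0, 0, 0.2, 0])

```text
clock: 13.8
eef_pos: [478.1, -198.5, 177.1]
tool_rot: [3.141, -0.002, 0.013]
force: [0.0, 0.9, 4.9]
width: 9.9
gripper_force: 60.8
```

>>> arm_command(series=[18, 0, 0, -0.05, 0, 22, 0, 0, -0.05, 0, 25, 0, 0, 0, 0, 28, 0, 0, 0.5, 0, 28, 0, 0, 1, 0])

```text
clock: 14.22
eef_pos: [477.2, -198.3, 165.7]
tool_rot: [3.141, -0.001, 0.013]
force: [0.5, -1.1, 0.1]
width: 24.0
gripper_force: 0.1
```

>>> arm_command(series=[28, 0, 0, 0.5, 0, 28, 0, 0.2, 1, 0, 28, 0, 0.5, 1, 0, 28, 0, 0.8, 1, 0, 28, 0, 1.2, 1, 0])

```text
clock: 14.63
eef_pos: [477.2, -210.5, 155.9]
tool_rot: [3.142, 0.0, 0.013]
force: [-0.1, -0.3, -0.3]
width: 24.0
gripper_force: 0.2
```

```bash
python3 go.py 477 -240 157; cat > e.py <<'E'
from pl import *
for n in("scene","side"):
    p,d,m=grab(n);C=cloud(d,m);h=cv2.cvtColor(p,cv2.COLOR_RGB2HSV)
    print(n);plaque(C,[370,-280,[130,70][n=="side"]],[572,-165,210],(h[...,2]>60)&(h[...,1]<200))
E
python3 e.py
```

```text
14.6333 [ 477.2 -210.5  155.9] 0.013 [-0.1 -0.3 -0.3] 24.0
[np.float64(-0.06), np.float64(2.95), np.float64(-0.11), 0]
scene
n [-0.032  0.999  0.023] tilt 0.023 yaw 0.032 N 505 r 91.4 face ctr [ 461.2 -220.1  138.7] ctr+6n [ 461.  -214.1  138.8] ctr-6n [ 461.4 -226.1  138.6]
side
n [-0.021  0.997  0.077] tilt 0.078 yaw 0.021 N 1163 r 92.6 face ctr [ 456.9 -208.1  128. ] ctr+6n [ 456.7 -202.1  128.5] ctr-6n [ 457.  -214.1  127.6]
```

>>> arm_command(series=[28, 0, 0.5, 0, 0, 28, 0, 1, 0, 0, 28, 0, 1.5, 0, 0, 28, 0, 2, 0, 0, 28, 0, 2.5, 0, 0])

```text
clock: 15.15
eef_pos: [477.6, -236.0, 156.1]
tool_rot: [3.141, -0.0, 0.013]
force: [-0.6, -0.8, -0.2]
width: 23.7
gripper_force: 0.3
```

>>> arm_command(series=[28, 0, 0.5, 0.1, 0, 28, 0, 1, 0.2, 0, 28, 0, 1.4, 0.3, 0, 28, 0, 1.7, 0.3, 0, 28, 0, 2, 0.3, 0])

```text
clock: 15.57
eef_pos: [477.7, -255.2, 152.9]
tool_rot: [-3.141, 0.0, 0.013]
force: [-0.2, 0.3, -0.2]
width: 23.7
gripper_force: 0.0
```

```bash
python3 go.py;python3 e.py
```

```text
15.5667 [ 477.7 -255.2  152.9] 0.013 [-0.2  0.3 -0.2] 23.7
scene
n [0.007 0.969 0.246] tilt 0.249 yaw -0.008 N 187 r 90.3 face ctr [ 461.8 -243.   139.5] ctr+6n [ 461.9 -237.2  140.9] ctr-6n [ 461.8 -248.8  138. ]
side
n [-0.007  0.946  0.324] tilt 0.33 yaw 0.007 N 1169 r 86.9 face ctr [ 464.  -228.9  127.2] ctr+6n [ 464.  -223.2  129.1] ctr-6n [ 464.  -234.5  125.2]
```

>>> arm_command(series=[28, 0, 0.3, 0, 0, 28, 0, 0.5, 0, 0, 28, 0, 0.6, 0, 0, 28, 0, 0.6, 0, 0, 28, 0, 0.6, 0, 0])

```text
clock: 16.08
eef_pos: [477.9, -260.9, 153.0]
tool_rot: [-3.141, 0.0, 0.013]
force: [-0.5, 2.8, 0.4]
width: 24.1
gripper_force: 0.6
```

>>> arm_command(series=[28, 0, -0.4, 0, 0, 28, 0, -0.4, -2, 0, 28, 0, -0.4, -5, 0, 28, 0, -1, -9, 0, 28, 0, -5, -11, 0])

```text
clock: 16.5
eef_pos: [478.6, -221.6, 266.0]
tool_rot: [3.133, -0.007, 0.003]
force: [1.5, -0.1, 0.6]
width: 24.0
gripper_force: 0.0
```

```bash
cat > f.py <<'E'
from h import *
n0=np.array([-.0138,.949,.3146]);n0/=np.linalg.norm(n0)
p,d,m=grab("side");C=cloud(d,m)
# board reference: bare board x 575..640 vs plaque area, same camera
B=C[((C>[572,-262,65])&(C<[638,-205,122])).all(-1)];b=B@n0;b0=np.median(b)
print("board off",b0.round(1),"tilt resid",np.polyfit(B[:,2],b,1)[0].round(3))
P=C[((C>[400,-280,60])&(C<[540,-175,205])).all(-1)]
r=P@n0-b0
for z in range(65,205,15):
    k=(abs(P[:,2]-z)<7)&(r<45);print(z,k.sum(),np.percentile(r[k],[10,50,90]).round(1) if k.sum() else 0)
k=(r>5)&(r<20)&(C[((C>[400,-280,60])&(C<[540,-175,205])).all(-1)][:,2]>60)
Q=P[k];
for z in (100,120,140,160): 
    q=C[((C>[360,-290,z-3])&(C<[572,-160,z+3])).all(-1)];rr=q@n0-b0;q=q[(rr>6)&(rr<20)];print("width at",z,np.percentile(q[:,0],[1,99]).round(1))
E
python3 f.py; python3 - <<'E'
from h import *
p,d,m=grab("wrist");a,_,_=grab("side")
np.savez("w5.npz",p=p,d=d,**m)
save("seat",np.hstack([cv2.resize(p[:300,100:420],(400,375)),cv2.resize(a[110:230,270:398],(400,375))]))
E
```

```text
board off -193.5 tilt resid 0.164
65 122 [-1.4 17.2 22.4]
80 164 [12.4 15.9 18.9]
95 176 [11.  14.2 17.4]
110 185 [ 9.  12.3 16.4]
125 181 [ 7.4 10.9 14.1]
140 191 [ 5.9  9.  12.6]
155 184 [ 4.3  7.6 11.1]
170 183 [1.7 5.6 9. ]
185 142 [0.  4.2 7.5]
200 38 [-2.6  3.5  5.9]
width at 100 [367.5 539.7]
width at 120 [364. 546.]
width at 140 [365.8 542.6]
width at 160 [398.1 534.6]
```

View pics/seat.png

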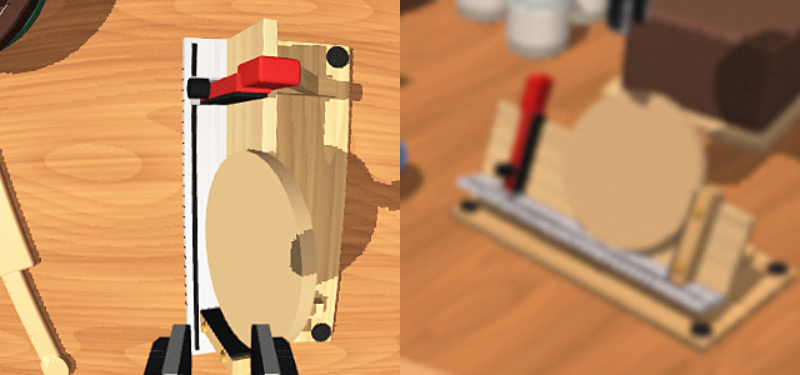

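```bash
python3 - <<'E'
from h import *
for f,t in(("w2",[562.7,283.8,235.6]),("w1",[412.7,-277.9,213.4])):
    z=np.load(f+".npz");C=fcloud(z["d"],z)-np.array(t);yaw=.076 if f=="w2" else .01
    x=C[...,0]*np.cos(yaw)+C[...,1]*np.sin(yaw);y=C[...,0]*np.sin(yaw)-C[...,1]*np.cos(yaw);h=C[...,2]
    g=(h>20)&(h<200)&(abs(y)<110)&(abs(x)<80)&(np.mgrid[:420,:560][0]>255)
    for a in range(24,130,8):
        k=g&(abs(h-a)<4)
        if k.sum()>10: print(f,a,k.sum(),"y",np.percentile(y[k],[1,99]).round(0),"x",np.percentile(x[k],[1,99]).round(0))
E
```

```text
w2 24 35 y [-27.  24.] x [-6.  9.]
w2 32 420 y [-39.  36.] x [-10.  12.]
w2 40 717 y [-40.  37.] x [-9. 12.]
w2 48 824 y [-40.  37.] x [-10.  12.]
w2 56 879 y [-40.  37.] x [-10.  12.]
w2 64 1048 y [-38.  35.] x [-9. 13.]
w2 72 1555 y [-56.  54.] x [ 7. 15.]
w2 80 4918 y [-59.  56.] x [-10.  14.]
w2 88 2608 y [-61.  58.] x [-11.  18.]
w2 96 4526 y [-62.  59.] x [-11.  18.]
w2 104 6773 y [-63.  61.] x [-10.  18.]
w2 112 6656 y [-65.  62.] x [ 3. 20.]
w2 120 5996 y [-67.  65.] x [ 4. 21.]
w2 128 976 y [-69.  66.] x [10. 15.]
w1 24 43 y [-8.  5.] x [11. 12.]
w1 32 392 y [-14.  11.] x [ 7. 12.]
w1 40 533 y [-15.  12.] x [ 7. 12.]
w1 48 605 y [-15.  12.] x [ 7. 12.]
w1 56 560 y [-15.  12.] x [-7. 12.]
w1 64 983 y [-22.  19.] x [-9. 14.]
w1 72 2615 y [-35.  32.] x [-8. 14.]
w1 80 4811 y [-39.  36.] x [-8. 14.]
w1 88 3395 y [-47.  43.] x [-9. 18.]
w1 96 5901 y [-52.  49.] x [-9. 18.]
w1 104 6138 y [-58.  55.] x [-6. 18.]
w1 112 8811 y [-61.  58.] x [ 1. 19.]
w1 120 4369 y [-59.  56.] x [ 2. 21.]
```

>>> arm_command(series=[0, -0.3, -3, 0, -7, 0, -0.6, -6, 0, -14, 0, -1.2, -8, 0, -21, 0, -1.2, -8, 0, -28, 0, -1.2, -8, 0, -35])

```text
clock: 17.07
eef_pos: [463.7, -133.0, 261.1]
tool_rot: [-3.141, 0.001, 0.632]
force: [0.1, -1.3, -0.5]
width: 0.1
gripper_force: 0.0
```

>>> arm_command(series=[0, 0, 0, 0, -7, 0, 0, 0, 0, -14, 0, 0, 0, 0, -21, 0, 0, 0, 0, -28, 0, 0, 0, 0, -35])

```text
clock: 17.48
eef_pos: [463.7, -134.8, 260.9]
tool_rot: [-3.141, 0.001, 1.24]
force: [-0.4, -0.3, -0.5]
width: -0.1
gripper_force: 0.0
```

>>> arm_command(series=[0, 0, 0, 0, -7, 0, 0, 0, 0, -14, 0, 0, 0, 0, -19, 0, 0, 0, 0, -19, 0, 0, 0, 0, -19])

```text
clock: 17.9
eef_pos: [463.8, -134.7, 261.1]
tool_rot: [-3.141, 0.0, 1.563]
force: [0.4, -0.6, -0.2]
width: 0.0
gripper_force: 0.0
```

```bash
python3 go.py 466 -160 52 1.585; python3 - <<'E'
from h import *
n0=np.array([-.0138,.949,.3146]);n0/=np.linalg.norm(n0)
m=viewer.camera_model("wrist");print("cam pos",-np.array(m["R"]).T@np.array(m["t"]))
p,d,m=grab("side");C=cloud(d,m)
def plane(lo,hi):
    Q=C[((C>lo)&(C<hi)).all(-1)];A=np.c_[Q[:,0],Q[:,2],np.ones(len(Q))]
    k=np.ones(len(Q),bool)
    for _ in range(5):
        s=np.linalg.lstsq(A[k],Q[k,1],rcond=None)[0];e=Q[:,1]-A@s;k=abs(e)<4
    return s,k.sum()
for nm,lo,hi in(("plaque",[425,-280,75],[515,-180,190]),("board",[575,-260,70],[640,-205,120])):
    s,n=plane(lo,hi);print(nm,n,"dy/dx",s[0].round(3),"tilt",np.arctan(-s[1]).round(3),"y at x=466: z55,85,127",[round(s[0]*466+s[1]*z+s[2],1) for z in(55,85,127)])
E
```

```text
17.9 [ 463.8 -134.7  261.1] 1.563 [ 0.4 -0.6 -0.2] 0.0
[np.float64(-2.53), np.float64(0.24), np.float64(20.91), np.float64(-1.26)]
cam pos [464.92186489 -50.13401437 426.91793213]
plaque 851 dy/dx 0.003 tilt 0.421 y at x=466: z55,85,127 [np.float64(-195.8), np.float64(-209.2), np.float64(-228.0)]
board 81 dy/dx -0.119 tilt 0.28 y at x=466: z55,85,127 [np.float64(-197.8), np.float64(-206.4), np.float64(-218.5)]
```

>>> arm_command(series=[0, -1, 0.2, 3.5, 0, 0, -1.5, 0.2, 7.5, 0, 0, -2, 0.2, 11.5, 0, 0, -2.5, 0.2, 15.5, 0, 0, -2.5, 0.2, 19, 0])

```text
clock: 18.37
eef_pos: [465.5, -160.3, 69.5]
tool_rot: [-3.141, 0.001, 1.563]
force: [0.3, -1.2, -0.7]
width: 0.1
gripper_force: 0.0
```

>>> arm_command(series=[0, 0, 0, 1.2, 0, 0, -1, 0, 1.9, 0, 0, -1.8, 0, 1.9, 0, 0, -2.2, 0, 1.9, 0, 0, -2.6, 0, 1.9, 0])

```text
clock: 18.78
eef_pos: [467.0, -186.8, 53.9]
tool_rot: [3.139, 0.001, 1.564]
force: [-0.4, 0.3, 1.0]
width: -0.1
gripper_force: 0.0
```

>>> arm_command(series=[0, -0.2, 0, 0, 0, 0, -0.4, 0, 0, 0, 0, -0.6, 0, 0, 0, 0, -0.8, 0, 0, 0, 0, -0.8, 0, 0, 0])

```text
clock: 19.2
eef_pos: [466.1, -193.4, 53.0]
tool_rot: [3.141, 0.0, 1.566]
force: [-0.2, -0.4, -0.3]
width: -0.2
gripper_force: 0.0
```

>>> arm_command(series=[0, -0.1, 0, 0, 0, 0, -0.2, 0, 0, 0, 0, -0.3, 0, 0, 0, 0, -0.4, 0, 0, 0, 0, -0.4, 0, 0, 0])

```text
clock: 19.62
eef_pos: [465.8, -196.2, 52.4]
tool_rot: [-3.141, -0.001, 1.567]
force: [-1.3, 4.5, -1.1]
width: 0.1
gripper_force: 1.7
```

>>> arm_command(series=[0, -0.1, 0, 0, 0, 0, -0.2, 0, 0, 0, 0, -0.3, 0, 0, 0, 0, -0.4, 0, 0, 0, 0, -0.4, 0, 0, 0])

```text
clock: 20.03
eef_pos: [465.6, -200.3, 52.5]
tool_rot: [-3.141, -0.001, 1.567]
force: [-0.0, 6.0, -1.1]
width: -0.2
gripper_force: 2.6
```

>>> arm_command(series=[0, -0.05, 0, 0, 0, 0, -0.1, 0, 0, 0, 0, -0.15, 0, 0, 0, 0, -0.2, 0, 0, 0, 0, -0.2, 0, 0, 0])

```text
clock: 20.45
eef_pos: [465.6, -200.4, 52.5]
tool_rot: [-3.14, -0.003, 1.568]
force: [0.2, 9.7, 0.5]
width: -0.1
gripper_force: 4.7
```

```bash
cat > t.py <<'E'
from h import *
s=monitor.read_state();print(s["clock"],s["eef_pos"].round(1),s["force"].round(1))
for n in("side","scene"):
    p,d,m=grab(n);C=cloud(d,m)
    for nm,lo,hi in(("plaque",[425,-290,75 if n=="side" else 140],[515,-180,195]),):
        Q=C[((C>lo)&(C<hi)).all(-1)];h=None
        A=np.c_[Q[:,0],Q[:,2],np.ones(len(Q))];k=np.ones(len(Q),bool);k=Q[:,1]<-190
        for _ in range(6):
            q=np.linalg.lstsq(A[k],Q[k,1],rcond=None)[0];e=Q[:,1]-A@q;k=abs(e)<4
        print(n,k.sum(),"dy/dx",q[0].round(3),"tilt",np.arctan(-q[1]).round(3),"y at 466: z55,85,127",[round(q[0]*466+q[1]*z+q[2],1) for z in(55,85,127)])
E
python3 t.py
```

```text
20.45 [ 465.6 -200.4   52.5] [0.2 9.7 0.5]
side 109 dy/dx 0.347 tilt 0.062 y at 466: z55,85,127 [np.float64(-201.4), np.float64(-203.3), np.float64(-205.9)]
scene 75 dy/dx 0.296 tilt 0.616 y at 466: z55,85,127 [np.float64(-151.1), np.float64(-172.3), np.float64(-202.1)]
```

>>> arm_command(series=[0, -0.1, 0, 0, 0, 0, -0.2, 0, 0, 0, 0, -0.2, 0, 0, 0, 0, -0.1, 0, 0, 0, 0, 0.3, 0, 0, 0])

```text
clock: 20.97
eef_pos: [465.9, -199.6, 52.7]
tool_rot: [-3.142, -0.0, 1.567]
force: [-0.3, 0.1, -0.5]
width: 0.1
gripper_force: 0.0
```

>>> arm_command(series=[0, 1, 0, 0, 0, 0, 3, 0, 0, 0, 0, 5, 0, -2, 0, 0, 7, 0, -6, 0, 0, 7, 0, -10, 0])

```text
clock: 21.38
eef_pos: [464.9, -126.5, 151.5]
tool_rot: [-3.138, -0.002, 1.57]
force: [1.2, 0.7, 0.1]
width: -0.2
gripper_force: 0.0
```

>>> arm_command(series=[0, 0, 1, -4, 0, 0, 0, 5, -6, 0, 0, 0, 9, -6, 0, 0, 0, 13, -6, 0, 0, 0, 17, -6, 0])

```text
clock: 21.8
eef_pos: [638.6, -132.3, 213.2]
tool_rot: [3.138, 0.003, 1.565]
force: [0.7, 0.4, -0.4]
width: -0.0
gripper_force: 0.0
```

```bash
python3 t.py; python3 red.py; python3 - <<'E'
from h import *
a,_,_=grab("side");w,_,_=grab("scene")
save("seat2",np.hstack([cv2.resize(w[230:370,120:300],(400,311)),cv2.resize(a[110:210,270:398],(400,311))]))
E
```

```text
21.8 [ 638.6 -132.3  213.2] [ 0.7  0.4 -0.4]
side 845 dy/dx 0.016 tilt 0.321 y at 466: z55,85,127 [np.float64(-204.4), np.float64(-214.4), np.float64(-228.4)]
scene 126 dy/dx 0.017 tilt 0.251 y at 466: z55,85,127 [np.float64(-224.3), np.float64(-232.0), np.float64(-242.8)]
21.9 [ 642.3 -130.7  211. ] [-1.1  0.8 -0.3]
scene 176 [[600.0, -257.0, 147.0], [611.0, -243.0, 172.0], [615.0, -229.0, 178.0]]
side 101 [[591.0, -249.0, 144.0], [597.0, -230.0, 161.0], [607.0, -216.0, 179.0]]
```

View pics/seat2.png

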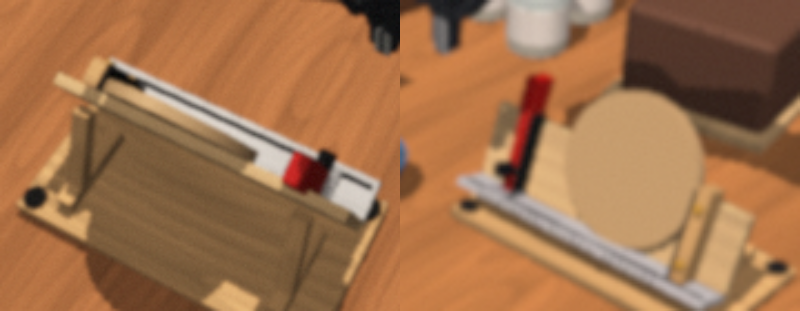

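>>> arm_command(series=[0, -3.5, 0.5, 0, 0, 0, -7, 1.2, 0, 0, 0, -10.5, 1.2, 1, 0, 0, -11.2, 1.2, 4.5, 0, 0, -11.2, 1.2, 8, 0])

```text
clock: 22.52
eef_pos: [646.8, -250.1, 133.2]
tool_rot: [3.138, 0.006, 1.559]
force: [0.0, -0.0, -0.5]
width: -0.1
gripper_force: 0.0
```

>>> arm_command(series=[0, 0, 0, 0.6, 0, 0, 0, -0.8, 0.6, 0, 0, 0, -1.6, 0.6, 0, 0, 0, -2.2, 0.6, 0, 0, 0, -2.8, 0.6, 0])

```text
clock: 22.93
eef_pos: [621.1, -242.6, 128.4]
tool_rot: [3.136, 0.001, 1.567]
force: [2.3, -0.1, -1.3]
width: 0.2
gripper_force: 1.1
```

>>> arm_command(series=[0, 0, -0.5, 0, 0, 0, 0, -1, 0, 0, 0, 0, -1.5, 0, 0, 0, 0, -2, 0, 0, 0, 0, -2.4, 0, 0])

```text
clock: 23.35
eef_pos: [595.4, -242.8, 125.9]
tool_rot: [3.141, 0.0, 1.566]
force: [2.4, -0.2, 1.1]
width: 0.0
gripper_force: 1.1
```

```bash
python3 red.py
```

```text
23.35 [ 595.4 -242.8  125.9] [ 2.4 -0.2  1.1]
scene 67 [[566.0, -258.0, 165.0], [575.0, -253.0, 172.0], [583.0, -247.0, 175.0]]
side 114 [[557.0, -247.0, 143.0], [564.0, -230.0, 162.0], [578.0, -217.0, 178.0]]
```

>>> arm_command(series=[0, 0, -0.1, 0, 0, 0, 0, -0.2, 0, 0, 0, 0, -0.3, 0, 0, 0, 0, -0.4, 0, 0, 0, 0, -0.5, 0, 0])

```text
clock: 23.87
eef_pos: [590.7, -242.7, 125.3]
tool_rot: [-3.142, 0.0, 1.566]
force: [2.4, -1.2, -1.1]
width: -0.2
gripper_force: 1.0
```

>>> arm_command(series=[0, 0, -0.08, 0, 0, 0, 0, -0.16, 0, 0, 0, 0, -0.24, 0, 0, 0, 0, -0.32, 0, 0, 0, 0, -0.4, 0, 0])

```text
clock: 24.28
eef_pos: [587.5, -242.6, 125.6]
tool_rot: [3.14, 0.0, 1.567]
force: [3.9, -0.8, -3.1]
width: -0.3
gripper_force: 2.0
```

>>> arm_command(series=[0, 0, -0.05, 0, 0, 0, 0, -0.1, 0, 0, 0, 0, -0.15, 0, 0, 0, 0, -0.2, 0, 0, 0, 0, -0.2, 0, 0])

```text
clock: 24.7
eef_pos: [584.7, -242.6, 125.6]
tool_rot: [3.142, 0.0, 1.566]
force: [2.6, -1.9, -2.5]
width: -0.4
gripper_force: 1.8
```

```bash
python3 red.py;python3 t.py
```

```text
24.7 [ 584.7 -242.6  125.6] [ 2.6 -1.9 -2.5]
scene 66 [[555.0, -258.0, 159.0], [563.0, -253.0, 171.0], [571.0, -245.0, 175.0]]
side 109 [[549.0, -248.0, 143.0], [554.0, -230.0, 163.0], [568.0, -217.0, 179.0]]
24.8 [ 584.7 -242.6  125.6] [ 3.7 -1.  -2.6]
side 838 dy/dx 0.008 tilt 0.312 y at 466: z55,85,127 [np.float64(-205.3), np.float64(-215.0), np.float64(-228.5)]
scene 133 dy/dx 0.018 tilt 0.241 y at 466: z55,85,127 [np.float64(-225.4), np.float64(-232.8), np.float64(-243.1)]
```

>>> arm_command(series=[0, 0, -0.05, 0, 0, 0, 0, -0.1, 0, 0, 0, 0, -0.15, 0, 0, 0, 0, -0.2, 0, 0, 0, 0, -0.2, 0, 0])

```text
clock: 25.32
eef_pos: [584.7, -242.6, 125.8]
tool_rot: [3.138, 0.001, 1.567]
force: [8.4, -1.9, -5.4]
width: 0.1
gripper_force: 3.8
```

>>> arm_command(series=[0, 0, -0.05, 0, 0, 0, 0, -0.1, 0, 0, 0, 0, -0.15, 0, 0, 0, 0, -0.15, 0, 0, 0, 0, -0.15, 0, 0])

```text
clock: 25.73
eef_pos: [584.7, -242.6, 125.8]
tool_rot: [3.135, 0.001, 1.567]
force: [10.0, -2.7, -7.1]
width: 0.1
gripper_force: 5.1
```

>>> arm_command(series=[0, 0, 0.2, 0, 0, 0, 0, 0.5, 0, 0, 0, 0, 1.2, 0, 0, 0, 0, 2.5, 0, 0, 0, 0, 4, 0, 0])

```text
clock: 26.15
eef_pos: [619.9, -242.7, 125.4]
tool_rot: [-3.138, -0.001, 1.566]
force: [0.7, 0.6, 0.4]
width: -0.3
gripper_force: 0.0
```

>>> arm_command(series=[0, 0, 1, 0, 0, 0, 0, 1, -3, 0, 0, 0, 1, -7, 0, 0, 3, 1, -11, 0, 0, 7, 1, -12, 0])

```text
clock: 26.57
eef_pos: [632.2, -184.6, 247.8]
tool_rot: [3.137, 0.005, 1.558]
force: [1.5, 0.0, 0.7]
width: -0.0
gripper_force: 0.0
```

>>> arm_command(series=[0, 4, 0, 0, 0, 0, 4, 0, 0, 0, 0, 4, 0, 0, 0, 0, 4, 0, 0, 0, 0, 4, 0, 0, 0])

```text
clock: 26.98
eef_pos: [630.8, -140.6, 242.8]
tool_rot: [-3.139, 0.001, 1.564]
force: [-0.9, -1.0, 0.1]
width: 0.0
gripper_force: 0.0
```

```bash
python3 t.py; python3 red.py; python3 - <<'E'
from h import *
a,_,_=grab("side");w,_,_=grab("scene")
o=np.zeros((600,800,3),np.uint8);o[:300,:400]=cv2.resize(w[225:360,115:295],(400,300));o[:300,400:]=cv2.resize(a[115:211,270:398],(400,300));o[300:,:400]=cv2.resize(w,(400,300));o[300:,400:]=cv2.resize(a,(400,300))
save("fin",o)
E
```

```text
26.9833 [ 630.8 -140.6  242.8] [-0.9 -1.   0.1]
side 854 dy/dx 0.007 tilt 0.321 y at 466: z55,85,127 [np.float64(-204.5), np.float64(-214.5), np.float64(-228.5)]
scene 134 dy/dx 0.022 tilt 0.255 y at 466: z55,85,127 [np.float64(-223.7), np.float64(-231.5), np.float64(-242.5)]
27.0833 [ 631.  -140.6  242.8] [ 0.6 -0.9  0.3]
scene 190 [[556.0, -258.0, 145.0], [568.0, -244.0, 172.0], [572.0, -230.0, 179.0]]
side 109 [[549.0, -251.0, 144.0], [554.0, -230.0, 162.0], [566.0, -216.0, 178.0]]
```

View pics/fin.png

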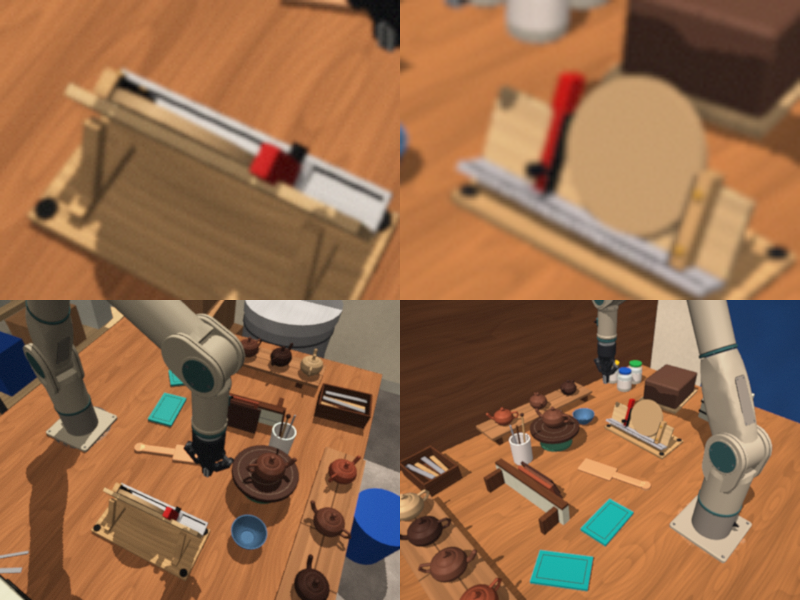

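```bash
python3 -c "
from cell import workorder
print(workorder.finish_job())"
```

```text
the job is handed in; nothing more can be done
None
```

The job is handed in at about 27 s on the robot's clock: the plaque stands flat on the easel board (tilt 0.321 rad) with its foot in the corner, held between the fixed stop and the slid-in red stop. The three tiles are still leaning at the wall, the bench is otherwise undisturbed as far as the final pictures show, and the arm is clear.

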